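Clip the loan tally into the bench snap hook

ROBOT

A 7-joint arm with a two-finger parallel gripper is mounted at the origin on the work surface. World frame = base frame: x ahead of the robot, y to its left, z up, the work surface at z = 0. Lengths are in m, angles in rad, forces in N, time in s.
With the tool pointing down it reaches from about 0.375 to 0.925 m from the base axis. Payload 3.1 kg.
Tool frame: the origin (TCP) lies between the finger pads; the fingertips stand 14 mm ahead of it and the grasp point (between the pads) lies 5 mm behind it (r.tip_extent is the distance from the TCP to the fingertips, in m); z points along the fingers, y is the line along which they close (so a half turn about z gives the same grasp; the last joint's range is limited). The gripper opens to 85 mm and grips with 20 to 120 N. Pads are 22 mm wide; open, the fingers measure 114 mm over their backs; the gripper's body (76 mm by 85 mm) begins 54 mm behind the grasp point. The pads swing forward as they close: fully open they stand 13 mm farther back than shut.
Start: joints at [-1.354, 0.383, 0.044, 1.598, -0.018, 1.161, -0.05], TCP at [0.201, 0.618, 0.245] pointing down, gripper open.
Joint ranges: [-2.61, 2.61], [-0.41, 2.15], [-1.48, 1.57], [0, 2.5], [-1.57, 4.71], [0.05, 1.97], [-2.85, 2.85]. Speed limits (rad/s): [2.79, 2.79, 3.14, 3.14, 3.14, 3.14, 3.14].

INTERFACE

Orientations are given as a unit quaternion [x, y, z, w].
In Python, from bench import r, viewer gives the robot as it stands.
- The arm moves only by the shell command python3 -m jog 'ROWS' [FORCE]. ROWS is JSON, a list of rows, each an object with "gripper": the closure, from 0 (fully open) to 1 (shut); "linear": the shift along the tool's x, y, z in mm, a list of three; "twist": the turn, a rotation vector about the tool's x, y, z in rad, a list of three. A call has exactly 5 rows; each row is the pose to reach, as a shift and turn from the pose commanded when the call began, along the tool's axes at that moment; what a row does not reach only later rows make up. A row lasts 1/8 s, in which the tool goes at most 62.5 mm and 10.7 degrees, less where a joint would pass 70% of its speed; a pose out of reach is approached as far as the arm can. A call with a gripper value outside its range is refused whole. The fingers move at their own pace and stop on an object; FORCE is the grip in N (left out, the last holds). Time passes only in rows, so rows that repeat a pose let the fingers close, or fill a call up. It gives the time, the measured TCP pose, the force and the opening at its end, in the units of the state.
- r.sense(): the state, without advancing time (a new reading comes with each control period).
- viewer.snapshot(name): name is "scene" or "top"; returns (picture, depth): 480x640x3 uint8, red, green, blue; 480x640 float32, m along the optical axis (not along the pixel's ray), 0 where there is no reading.
- viewer.camera_info(name): a dict with "K" (3x3 intrinsics, pixels), "D" ([k1, k2, p1, p2, k3] as OpenCV has them; the pictures are not rectified), "extrinsics" (4x4, takes a point from camera to world coordinates). Camera axes: x right, y up, looking along -z (the intrinsics and any distortion apply to the point x, -y, -z); pixel columns grow to the right and rows downward; lengths in m; the calibration is good to about 2 mm. A picture is of the moment at which its call begins. camera_info takes no time and is no camera call.
- r.close_job(): hands the job in, once; it reports no verdict.
The state is a dict: "time_s": time; "joint_positions": joint angles; "qvel": joint speeds; "effort": joint torques, N m; "tcp_pos": TCP position; "tool_rot": TCP orientation; "wrist_force": force on the tool from outside, world axes, zero at the start; "moment": the same for the moment, N m; "width": finger opening in m.
Only numpy, scipy, OpenCV 4.12 (cv2) and the standard library are available. Lean on these libraries where they do the work, as an engineer would, in place of code of your own. Each camera call takes 0.05 s, during which the arm holds its last target. There are 200 camera calls.

TASK

The blue saw is going out on loan: lift the blue tally out of the rack, press its steel loop straight down through the orange sprung gate of the snap hook on the bench, and let the gate snap shut above the loop's bottom bar. Leave the tally standing upright by itself in the hook, and leave the red and yellow tallies standing in the rack.

Things in the scene. Friction and masses are not known exactly. Their poses are not given: they have to be found in the camera images.
- blue_tag (a point): Blue tally, loose, 0.12 kg, upright, 120 mm tall, 56 wide (its y), 12 thick (its x), z up; alike turned half round. Top 52 mm: blue plastic tag, gripped across its thickness. Below: rectangular steel loop 56 wide, 68 high, opening 44 x 56 mm. This point: centre of the tag, 94 mm above the tally's underside.
- blue_bar (a point): Centre of the bottom bar of the blue tally's loop: bar 56 mm long (tally's y), 14 wide (x), 6 high; 91 mm straight below blue_tag, 3 mm above the tally's underside. Same axes.
- rack: Fixed wooden rack, 290 mm long (its y), 44 wide, 45 high; origin at the centre of its underside. Three pockets in a row along y, 85 mm apart, hold the tallies upright with 3 mm play each side, undersides 8 mm above the bench: lift 45 mm to leave it, 130 mm to pass over the other tallies. Which tally stands in which pocket varies.
- hook: Steel snap hook fixed on the bench on a grey 120 x 70 mm plate; origin at the centre of its underside, z up. A 12 mm round bar bent to an upright U in its x-z plane, 72 mm tall, nose at -x, spine at +x, mouth upward, 34 mm wide. The flat floor inside lies 12 mm above the bench: there the tally's underside comes to rest and it stands by itself.
- hook_mouth (a point): Aim point in the hook's mouth, level with the shut gate's top, 63 mm above the bench; axes of the hook. Lower the bar's centre straight down through it, within 6 mm in x, 12 mm in y, 10 degrees, tally's y along this y (either way), a leg on each side of the hook. When its underside is 43 to 51 mm below this point (51 = floor) the gate has snapped shut over the bar.
- gate (a joint): The orange sprung gate, a 7 mm thick bar 38 mm long across the mouth, hinged at the top of the spine. 0 = shut; grows (rad, to 1.4) as it is pressed down and inward; the spring shuts it again. Takes about 2 to 6 N pressed downwards.
- red_tag (a point): The red tally, same shape as the blue one: centre of its red tag. A bystander: leave it standing in its rack pocket.
- yellow_tag (a point): The yellow tally, same shape as the blue one: centre of its yellow tag. A bystander: leave it standing in its rack pocket.

How it is judged:
On the way:
1. the blue tally's bottom bar, in the hook's mouth, presses the gate inward (value of joint gate above 0.4 rad and horizontal distance between blue_bar and hook_mouth below 0.025 m and angle between blue_bar's own z axis and vertical below 0.35 rad), for 0.05 s.
At the end, for the whole second after the job is handed in: The bottom bar of the blue tally is inside the hook below the gate (30 to 58 mm below the mouth point, within 16 mm along the hook's x and 18 mm along its y), its width within 0.4 rad of the hook's y, the gate is shut (below 0.12 rad) and the tally stands upright within 0.35 rad (x of blue_bar in the frame of hook_mouth between -0.016 and 0.016 m and y of blue_bar in the frame of hook_mouth between -0.018 and 0.018 m and z of blue_bar in the frame of hook_mouth between -0.058 and -0.03 m and value of joint gate below 0.12 rad and angle between blue_bar's own z axis and vertical below 0.35 rad and angle between the y axis of blue_bar and the y axis of hook_mouth, either way round below 0.4 rad); the robot touches nothing.
It fails at once if the red tally is knocked over or taken from its pocket (distance of red_tag from where it was at the start of the episode above 0.03 m or angle between red_tag's own z axis and vertical above 0.3 rad).
It fails at once if the yellow tally is knocked over or taken from its pocket (distance of yellow_tag from where it was at the start of the episode above 0.03 m or angle between yellow_tag's own z axis and vertical above 0.3 rad).
It also fails if it takes over 35 s, if anything falls off the work surface, if the arm or the gripper's body presses on something with over 40 N, if the wrist force passes 120 N, or if a joint passes its speed limit or range.

## Working session

There is one attempt and no reset: what is moved stays moved. The work goes in short steps, Python scripts to look and compute and a shell command to move; the robot and the scene stay as the last step left them, time stands still between calls to the robot, and variables do not carry over. Pictures are saved under pics/ and viewed, on a budget of 10 in all, crops included, one or two more only if the job needs it, and the job is handed in when it is done.

```bash
ls; mkdir -p pics; python3 - <<'E'
from bench import r, viewer
import numpy as np, cv2
np.set_printoptions(precision=4,suppress=True)
for n in("scene","top"):
    p,d=viewer.snapshot(n); np.savez(f'{n}0.npz',p=p,d=d); cv2.imwrite(f'pics/{n}0.png',p[:,:,::-1])
    c=viewer.camera_info(n); print(n,c['K'],c['D'],c['extrinsics'])
s=r.sense(); print(s['time_s'],s['tcp_pos'],s['tool_rot'],s['width'],r.tip_extent)
E
```

```text
pics
scene [[580.042    0.     316.0275]
 [  0.     580.042  241.3124]
 [  0.       0.       1.    ]] [-0.1153  0.      0.      0.      0.    ] [[ 0.8145 -0.5039  0.2876  0.8185]
 [ 0.58    0.6946 -0.4256 -0.3531]
 [ 0.0147  0.5135  0.858   0.9095]
 [ 0.      0.      0.      1.    ]]
top [[539.0522   0.     321.3354]
 [  0.     539.0522 243.7998]
 [  0.       0.       1.    ]] [0.0417 0.     0.     0.     0.    ] [[-0.0147  0.9867 -0.1616  0.4504]
 [-0.9995 -0.0098  0.0314  0.0538]
 [ 0.0294  0.162   0.9864  0.8169]
 [ 0.      0.      0.      1.    ]]
0.1 [0.201  0.6173 0.244 ] [ 0.1567  0.9876 -0.0012 -0.0001] 0.08543026838604574 0.014
```

View pics/top0.png

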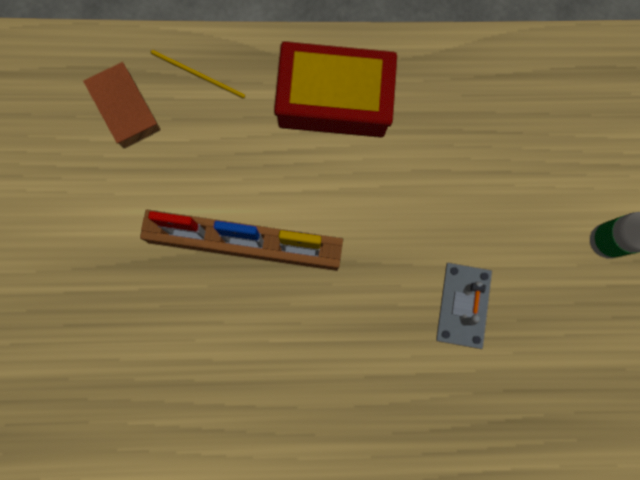

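View pics/scene0.png

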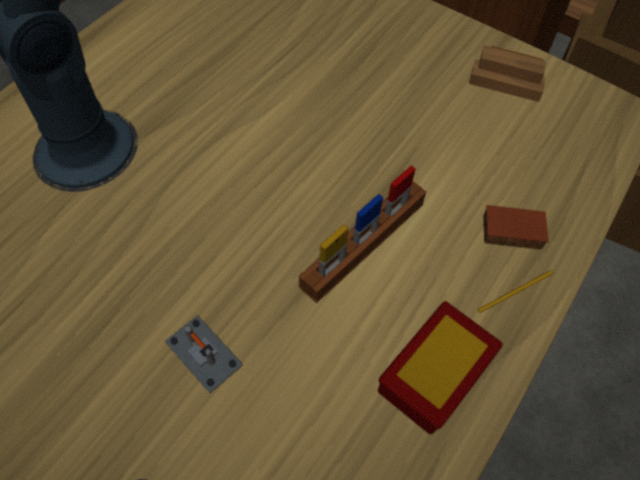

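The top view shows the blue tally in the middle pocket (~(237,230)) with red to its left and yellow to its right. The hook plate is at ~(465,305), with its orange gate at ~(476,302). The scene view agrees, with blue at ~(369,212) and the gate at ~(200,343).

```bash
cat > h.py <<'E'
import numpy as np, cv2
from bench import r, viewer
np.set_printoptions(precision=4,suppress=True)
def ray(n,uv):
    c=viewer.camera_info(n); K=np.array(c['K']); D=np.array(c['D']); E=np.array(c['extrinsics'])
    q=cv2.undistortPoints(np.float64(uv).reshape(-1,1,2),K,D)[:,0]
    return E[:3,3], np.c_[q[:,0],-q[:,1],-np.ones(len(q))]@E[:3,:3].T
def onz(n,uv,z):
    o,d=ray(n,uv); return o+d*((z-o[2])/d[:,2])[:,None]
def cloud(n,m,dep):
    v,u=np.nonzero(m&(dep>0)); o,d=ray(n,np.c_[u,v]); return o+d*dep[v,u][:,None]
def mask(p,col):
    h=cv2.cvtColor(p,cv2.COLOR_RGB2HSV).astype(int); H,S,V=h[...,0],h[...,1],h[...,2]
    return {'blue':(abs(H-110)<12)&(S>170)&(V>60),'orange':(H>3)&(H<14)&(S>190)&(V>130),
      'grey':(S<90)&(V>50),'yellow':(abs(H-24)<5)&(S>200)&(V>90),'red':((H<3)|(H>176))&(S>200)}[col]
def big(m,box=None):
    if box: k=np.zeros_like(m); k[box[1]:box[3],box[0]:box[2]]=1; m=m&k
    n,l,s,c=cv2.connectedComponentsWithStats(m.astype(np.uint8)); i=1+np.argmax(s[1:,4]); return l==i
def rect(P):
    (c,s,a)=cv2.minAreaRect((P[:,:2]*1000).astype(np.float32)); return np.array(c),np.array(s),a
E
cat > m.py <<'E'
from h import *
for n in('top','scene'):
    f=np.load(n+'0.npz'); p,d=f['p'],f['d']
    for col,box in(('blue',None),('orange',(430,250,500,360) if n=='top' else (160,310,250,400)),('grey',(430,250,500,360)if n=='top' else (155,305,250,400))):
        try:m=big(mask(p,col),box)
        except Exception as e: print(n,col,e); continue
        P=cloud(n,m,d); print(n,col,m.sum(),'z',np.percentile(P[:,2],[2,25,50,75,98]),'med',np.median(P,0))
        if col=='blue': Q=P[P[:,2]>.122]; print('  top face',len(Q),rect(Q))
        if col=='orange': v,u=np.nonzero(m);print('  ray z.063',rect(onz(n,np.c_[u,v],.063)), onz(n,[[u.mean(),v.mean()]],.063))
        if col=='grey':
            v,u=np.nonzero(m); q=onz(n,np.c_[u,v],.008); Q=P[P[:,2]<.02]; print('  plate',rect(Q),np.median(Q[:,2]))
E
python3 m.py
```

```text
top blue 351 z [0.1106 0.1271 0.1282 0.1291 0.1306] med [0.585  0.142  0.1282]
  top face 336 (array([585.5673, 143.0112]), array([54.2759, 10.1491]), 81.15177154541016)
top orange 6 z [0.061  0.0626 0.0631 0.0635 0.0645] med [ 0.4955 -0.1886  0.0631]
  ray z.063 (array([ 495.4943, -188.6864]), array([0.0002, 6.9918]), 86.3099594116211) [[ 0.4955 -0.1887  0.063 ]]
top grey 3523 z [0.0032 0.0057 0.0069 0.0096 0.0672] med [ 0.4852 -0.1808  0.0069]
  plate (array([ 488.7081, -186.627 ]), array([ 73.3375, 121.8553]), 79.42959594726562) 0.0067883233499133055
scene blue 165 z [0.1245 0.1271 0.1282 0.1293 0.1315] med [0.5883 0.1404 0.1282]
  top face 165 (array([587.6581, 141.7669]), array([55.2585,  9.8989]), 81.1862564086914)
scene orange 23 z [0.0614 0.0631 0.0646 0.0657 0.067 ] med [ 0.4903 -0.1875  0.0646]
  ray z.063 (array([ 489.3755, -186.856 ]), array([ 2.1762, 24.9209]), 82.06277465820312) [[ 0.4894 -0.187   0.063 ]]
scene grey 2650 z [0.0021 0.0056 0.007  0.0089 0.0663] med [ 0.4942 -0.1907  0.007 ]
  plate (array([ 487.1368, -185.1624]), array([ 71.943 , 123.7016]), 79.54239654541016) 0.006818092843827006
```

```bash
python3 - <<'E'
from h import *
a=np.load('top0.npz')['p'][255:355,425:505]; b=np.load('scene0.npz')['p'][305:405,160:250]
im=np.hstack([cv2.resize(x,None,fx=4.5,fy=4.5,interpolation=cv2.INTER_CUBIC) for x in(a,b)]); cv2.imwrite('pics/crop0.png',np.clip(im[:,:,::-1]*1.5,0,255).astype('uint8'))
ang=np.radians(-10.5); R=np.array([[np.cos(ang),-np.sin(ang)],[np.sin(ang),np.cos(ang)]]); o=np.array([.488,-.186])
for n,box in(('top',(430,250,500,360)),('scene',(155,305,250,400))):
    f=np.load(n+'0.npz'); p,d=f['p'],f['d']; m=np.zeros(d.shape,bool); m[box[1]:box[3],box[0]:box[2]]=1
    h=cv2.cvtColor(p,cv2.COLOR_RGB2HSV).astype(int)
    org=m&(h[...,0]<16)&(h[...,1]>150)&(d>0)
    P=cloud(n,org,d); k=P[:,2]>.045; P=P[k]; L=(P[:,:2]-o)@R*1000
    print(n,'orange',len(P),L.min(0),L.max(0),L.mean(0),np.median(P[:,2]))
    P=cloud(n,m,d); P=P[P[:,2]>.05]; L=(P[:,:2]-o)@R*1000
    print(' high',len(P)); i=np.argsort(L[:,0]); print(np.c_[L,P[:,2]*1000][i][::max(1,len(i)//16)].round(0).tolist())
E
```

```text
top orange 92 [-14.356   -2.4726] [17.6819  4.0325] [1.9668 0.8851] 0.06341562752027052
 high 370
[[-31.0, 2.0, 54.0], [-28.0, 6.0, 64.0], [-25.0, 6.0, 65.0], [-23.0, 1.0, 70.0], [-21.0, 3.0, 73.0], [-14.0, -2.0, 61.0], [-8.0, 3.0, 62.0], [-2.0, 1.0, 64.0], [4.0, -2.0, 63.0], [11.0, 2.0, 65.0], [17.0, 3.0, 60.0], [19.0, 6.0, 64.0], [20.0, -6.0, 66.0], [22.0, 10.0, 61.0], [25.0, 3.0, 65.0], [27.0, -2.0, 65.0], [31.0, 2.0, 63.0]]
scene orange 73 [-17.102   -3.2119] [18.7465  2.5298] [ 1.886  -0.3147] 0.06376375528042433
 high 257
[[-26.0, -2.0, 70.0], [-22.0, 4.0, 72.0], [-20.0, 3.0, 52.0], [-18.0, 1.0, 71.0], [-16.0, -1.0, 65.0], [-8.0, -1.0, 64.0], [-2.0, -3.0, 61.0], [4.0, 1.0, 66.0], [12.0, 1.0, 64.0], [18.0, 4.0, 65.0], [21.0, -9.0, 60.0], [23.0, 3.0, 68.0], [25.0, -9.0, 59.0], [27.0, -6.0, 52.0], [28.0, -0.0, 63.0], [30.0, 3.0, 56.0], [31.0, -0.0, 68.0]]
```

View pics/crop0.png

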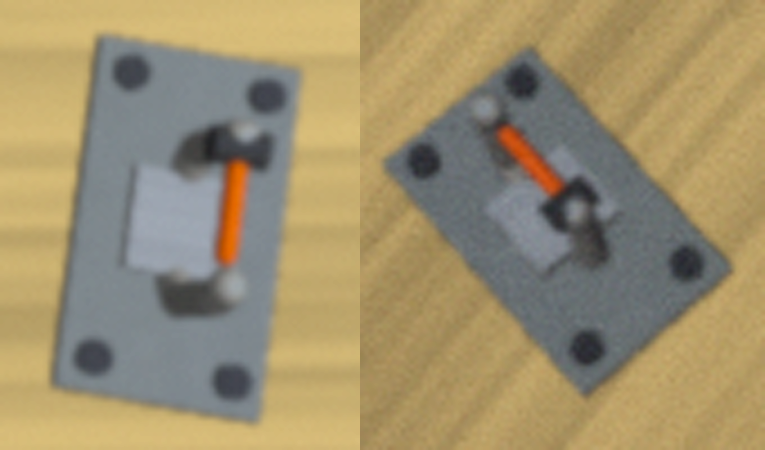

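The crop shows the nose ball at crop ~(230,287), the spine at ~(240,140) and the orange gate between them. The hook's x axis therefore lies at about -10.5°, with the mouth at ≈(0.4885, -0.186). The blue tag is at ≈(0.5866, 0.1424), with its x axis at about -9°.

```bash
cat > go.py <<'E'
# shift and turn (tool axes) from the measured pose to TCP x y z, tool y at yaw deg, tool z down
import sys; from h import *
from scipy.spatial.transform import Rotation as Ro
x,y,z,a=map(float,sys.argv[1:5]); s=r.sense(); R=Ro.from_quat(s['tool_rot'])
c,q=np.cos(np.radians(a)),np.sin(np.radians(a))
T=Ro.from_matrix(np.array([[-q,c,0],[c,q,0],[0,0,-1]]).T.T if 0 else np.column_stack([np.cross([c,q,0],[0,0,-1]),[c,q,0],[0,0,-1]]))
print('t',s['time_s'],'tcp',s['tcp_pos'],'F',s['wrist_force'],'w',s['width'])
print('linear',(R.inv().apply(np.array([x,y,z])-s['tcp_pos'])*1000).round(1),'twist',(R.inv()*T).as_rotvec().round(4))
E
python3 go.py .5866 .1424 .2 -8.9
```

```text
t 0.1 tcp [0.201  0.6173 0.244 ] F [ 0.3421 -0.6447  0.3294] w 0.08543026838604574
linear [-513.6 -332.1   44.9] twist [-0.0019  0.0018  1.4114]
```

```bash
python3 -m jog '[{"gripper":0,"linear":[-50,-33,0],"twist":[0,0,0.18]},{"gripper":0,"linear":[-100,-66,0],"twist":[0,0,0.36]},{"gripper":0,"linear":[-150,-99,0],"twist":[0,0,0.54]},{"gripper":0,"linear":[-200,-132,0],"twist":[0,0,0.72]},{"gripper":0,"linear":[-250,-165,0],"twist":[0,0,0.9]}]' 60; python3 go.py .5866 .1424 .2 -8.9
```

```text
time_s: 0.72
tcp_pos: [0.3886, 0.3818, 0.2449]
tool_rot: [0.573, 0.819, -0.0, -0.0]
wrist_force: [0.8, 1.0, 0.3]
width: 0.0851
t 0.725 tcp [0.3886 0.3818 0.2449] F [0.806  1.0201 0.274 ] w 0.08509777747038819
linear [-292.8  103.8   44.9] twist [-0.0004  0.0003  0.5056]
```

```bash
python3 -m jog '[{"gripper":0,"linear":[-55,20,0],"twist":[0,0,0.12]},{"gripper":0,"linear":[-110,40,0],"twist":[0,0,0.24]},{"gripper":0,"linear":[-170,60,10],"twist":[0,0,0.36]},{"gripper":0,"linear":[-230,80,20],"twist":[0,0,0.48]},{"gripper":0,"linear":[-285,101,40],"twist":[0,0,0.506]}]'; python3 go.py .5866 .1424 .1 -8.9
```

```text
time_s: 1.35
tcp_pos: [0.5816, 0.1523, 0.2064]
tool_rot: [0.758, 0.652, 0.001, 0.0]
wrist_force: [1.1, 1.2, -1.0]
width: 0.0856
t 1.35 tcp [0.5816 0.1523 0.2064] F [ 1.0887  1.1914 -1.0495] w 0.0855804060568604
linear [ -9.2   6.2 106.4] twist [ 0.0015 -0.0012  0.0041]
```

```bash
python3 -m jog '[{"gripper":0,"linear":[-8,4,0],"twist":[0,0,0]},{"gripper":0,"linear":[-8,4,0],"twist":[0,0,0]},{"gripper":0,"linear":[-8,4,20],"twist":[0,0,0]},{"gripper":0,"linear":[-8,4,30],"twist":[0,0,0]},{"gripper":0,"linear":[-8,4,30],"twist":[0,0,0]}]'; python3 go.py .5866 .1424 .1 -8.9; python3 - <<'E'
from h import *
ims=[]
for n,b in(('top',(190,170,290,270)),('scene',(320,160,420,260))):
    p,d=viewer.snapshot(n); ims.append(cv2.resize(p[b[1]:b[3],b[0]:b[2]],(400,400),interpolation=cv2.INTER_CUBIC))
cv2.imwrite('pics/pre.png',np.clip(np.hstack(ims)[:,:,::-1]*1.4,0,255).astype('uint8'))
E
```

```text
time_s: 1.98
tcp_pos: [0.5811, 0.1466, 0.1743]
tool_rot: [0.757, 0.653, -0.002, -0.001]
wrist_force: [-0.4, 0.3, -0.6]
width: 0.0857
t 1.975 tcp [0.5811 0.1466 0.1743] F [-0.3934  0.3321 -0.574 ] w 0.0856961631086685
linear [-3.2  6.3 74.3] twist [-0.0033  0.0012  0.0079]
```

View pics/pre.png

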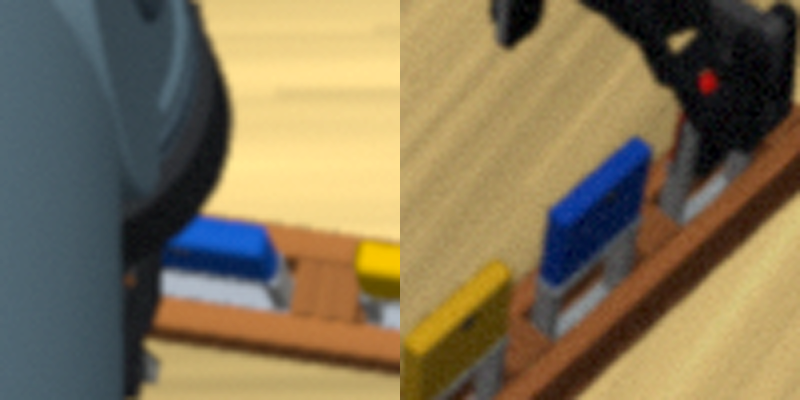

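```bash
cat >> h.py <<'E'
def proj(n,P):
    c=viewer.camera_info(n); E=np.array(c['extrinsics']); q=(np.atleast_2d(P)-E[:3,3])@E[:3,:3]*[1,-1,-1]
    return cv2.projectPoints(q,np.zeros(3),np.zeros(3),np.array(c['K']),np.array(c['D']))[0][:,0]
E
python3 go.py .5866 .1424 .1 -8.9;python3 - <<'E'
from h import *
s=r.sense(); t=np.array(s['tcp_pos']); u=np.array([.988,-.155,0])
for k in(-.05,0,.05): print(proj('scene',t+u*k+[0,0,-.005]), proj('top',t+u*k))
print(s['qvel'])
E
```

```text
t 2.075 tcp [0.5826 0.146  0.1759] F [ 0.6528 -0.0835  0.289 ] w 0.08545507433053051
linear [-2.9  4.5 75.9] twist [-0.0003  0.      0.0066]
[[347.5312 168.9115]] [[220.6118 263.1804]]
[[370.7738 186.693 ]] [[227.7262 222.434 ]]
[[394.8792 205.1949]] [[234.6195 182.6908]]
[ 0.0051 -0.0081  0.0109 -0.0128 -0.0015  0.0004 -0.0006]
```

The two fingers appear at crop ~(515,30) and ~(700,170), where the projected TCP puts them, straddling the tag line. I'll correct a few mm and descend.

```bash
python3 -m jog '[{"gripper":0,"linear":[-3,4.5,10],"twist":[0,0,0.007]},{"gripper":0,"linear":[-3,4.5,20],"twist":[0,0,0.007]},{"gripper":0,"linear":[-3,4.5,40],"twist":[0,0,0.007]},{"gripper":0,"linear":[-3,4.5,60],"twist":[0,0,0.007]},{"gripper":0,"linear":[-3,4.5,74],"twist":[0,0,0.007]}]'; python3 -m jog '[{"gripper":0,"linear":[0,0,0],"twist":[0,0,0]},{"gripper":0,"linear":[0,0,0],"twist":[0,0,0]},{"gripper":0,"linear":[0,0,0],"twist":[0,0,0]},{"gripper":0,"linear":[0,0,0],"twist":[0,0,0]},{"gripper":0,"linear":[0,0,0],"twist":[0,0,0]}]';  python3 go.py .5866 .1424 .1 -8.9; python3 go.py .5866 .1424 .1 -8.9
```

```text
time_s: 2.7
tcp_pos: [0.5857, 0.1415, 0.0997]
tool_rot: [0.76, 0.65, -0.001, -0.001]
wrist_force: [0.0, 0.2, -0.5]
width: 0.0854
time_s: 3.32
tcp_pos: [0.5872, 0.1418, 0.1026]
tool_rot: [0.76, 0.65, 0.0, 0.0]
wrist_force: [0.6, -0.4, -0.8]
width: 0.0856
t 3.325 tcp [0.5872 0.1418 0.1026] F [ 0.6469 -0.4337 -0.7713] w 0.08556791476985023
linear [ 0.5 -0.7  2.6] twist [ 0.0006 -0.0005 -0.0016]
t 3.325 tcp [0.5872 0.1418 0.1026] F [ 0.6469 -0.4337 -0.7713] w 0.08556791476985023
linear [ 0.5 -0.7  2.6] twist [ 0.0006 -0.0005 -0.0016]
```

Close, then lift a little.

```bash
python3 -m jog '[{"gripper":0.7,"linear":[0,0,0],"twist":[0,0,0]},{"gripper":0.8,"linear":[0,0,0],"twist":[0,0,0]},{"gripper":1,"linear":[0,0,0],"twist":[0,0,0]},{"gripper":1,"linear":[0,0,0],"twist":[0,0,0]},{"gripper":1,"linear":[0,0,0],"twist":[0,0,0]}]' 60; python3 -m jog '[{"gripper":1,"linear":[0,0,0],"twist":[0,0,0]},{"gripper":1,"linear":[0,0,0],"twist":[0,0,0]},{"gripper":1,"linear":[0,0,-8],"twist":[0,0,0]},{"gripper":1,"linear":[0,0,-20],"twist":[0,0,0]},{"gripper":1,"linear":[0,0,-30],"twist":[0,0,0]}]'
```

```text
time_s: 3.95
tcp_pos: [0.5871, 0.1416, 0.1022]
tool_rot: [0.76, 0.649, 0.0, 0.0]
wrist_force: [0.1, -0.6, 1.1]
width: 0.0113
time_s: 4.58
tcp_pos: [0.5872, 0.1417, 0.1332]
tool_rot: [0.76, 0.649, 0.0, 0.0]
wrist_force: [1.1, 0.0, -1.8]
width: 0.0112
```

Held at 11 mm width with low forces. Now lift clear.

```bash
python3 -m jog '[{"gripper":1,"linear":[0,0,-20],"twist":[0,0,0]},{"gripper":1,"linear":[0,0,-45],"twist":[0,0,0]},{"gripper":1,"linear":[0,0,-70],"twist":[0,0,0]},{"gripper":1,"linear":[0,0,-95],"twist":[0,0,0]},{"gripper":1,"linear":[0,0,-115],"twist":[0,0,0]}]'; python3 go.py .4885 -.186 .25 -10.5
```

```text
time_s: 5.2
tcp_pos: [0.5875, 0.1415, 0.2496]
tool_rot: [0.76, 0.649, 0.001, 0.0]
wrist_force: [0.1, -0.0, -1.5]
width: 0.0109
t 5.2 tcp [0.5875 0.1415 0.2496] F [ 0.1413 -0.033  -1.5118] w 0.0108753821051251
linear [-339.   -46.5   -0.9] twist [ 0.0019 -0.0013  0.026 ]
```

```bash
python3 -m jog '[{"gripper":1,"linear":[-20,-3,0],"twist":[0,0,0]},{"gripper":1,"linear":[-60,-8,0],"twist":[0,0,0.01]},{"gripper":1,"linear":[-100,-14,0],"twist":[0,0,0.02]},{"gripper":1,"linear":[-140,-19,0],"twist":[0,0,0.026]},{"gripper":1,"linear":[-180,-25,0],"twist":[0,0,0.026]}]'; python3 -m jog '[{"gripper":1,"linear":[-40,-5,0],"twist":[0,0,0]},{"gripper":1,"linear":[-80,-11,0],"twist":[0,0,0]},{"gripper":1,"linear":[-120,-16,0],"twist":[0,0,0]},{"gripper":1,"linear":[-145,-20,0],"twist":[0,0,0]},{"gripper":1,"linear":[-159,-22,0],"twist":[0,0,0]}]'; python3 -m jog '[{"gripper":1,"linear":[0,0,10],"twist":[0,0,0]},{"gripper":1,"linear":[0,0,25],"twist":[0,0,0]},{"gripper":1,"linear":[0,0,40],"twist":[0,0,0]},{"gripper":1,"linear":[0,0,50],"twist":[0,0,0]},{"gripper":1,"linear":[0,0,50],"twist":[0,0,0]}]'; python3 go.py .4885 -.186 .2 -10.5;  python3 - <<'E'
from h import *
ims=[]
for n,b in(('top',(400,210,540,350)),('scene',(130,260,270,400))):
    p,d=viewer.snapshot(n); np.savez(n+'1.npz',p=p,d=d); ims.append(cv2.resize(p[b[1]:b[3],b[0]:b[2]],(400,400),interpolation=cv2.INTER_CUBIC))
cv2.imwrite('pics/over.png',np.clip(np.hstack(ims)[:,:,::-1]*1.4,0,255).astype('uint8'))
E
```

```text
time_s: 5.82
tcp_pos: [0.5318, -0.0352, 0.2459]
tool_rot: [0.769, 0.639, -0.001, -0.001]
wrist_force: [-0.1, 0.2, -1.5]
width: 0.0113
time_s: 6.45
tcp_pos: [0.4808, -0.1871, 0.2461]
tool_rot: [0.77, 0.638, -0.001, -0.001]
wrist_force: [-0.5, 0.2, -1.5]
width: 0.0111
time_s: 7.08
tcp_pos: [0.4828, -0.1839, 0.1957]
tool_rot: [0.768, 0.64, -0.001, -0.001]
wrist_force: [-0.2, 0.5, -1.7]
width: 0.0112
t 7.075 tcp [ 0.4828 -0.1839  0.1957] F [-0.2264  0.4691 -1.7048] w 0.011152815994462347
linear [-1.1  6.  -4.3] twist [-0.0029  0.0005  0.0011]
```

View pics/over.png

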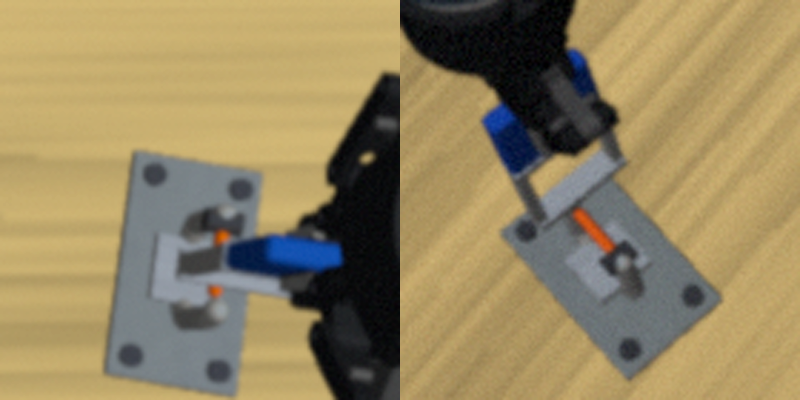

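The tally hangs upright, with the bar at right crop ~(582,190) just above and beyond the gate. The left view shows the tag aligned across the gate. I'll measure the bar relative to the mouth using depth.

```bash
python3 go.py .4885 -.186 .15 -10.5;python3 - <<'E'
from h import *
a=np.radians(-10.5); R=np.array([[np.cos(a),-np.sin(a)],[np.sin(a),np.cos(a)]]); o=np.array([.4885,-.186])
for n,b in(('top',(400,210,540,350)),('scene',(130,260,270,400))):
    f=np.load(n+'1.npz'); p,d=f['p'],f['d']; h=cv2.cvtColor(p,cv2.COLOR_RGB2HSV).astype(int)
    m=np.zeros(d.shape,bool); m[b[1]:b[3],b[0]:b[2]]=1
    P=cloud(n,m&(d>0),d); L=np.c_[(P[:,:2]-o)@R*1000,P[:,2]*1000]
    for lo,hi in((85,110),(110,118),(190,225)):
        k=(L[:,2]>lo)&(L[:,2]<hi)&(abs(L[:,0])<25)
        if lo>180: hb=h[m&(d>0)]; k&=(abs(hb[:,0]-110)<12)&(hb[:,1]>150)
        if k.sum()>5: print(n,lo,hi,k.sum(),'xlo/hi',np.percentile(L[k],[3,50,97],axis=0).round(1).tolist(), rect(P[k]))
E
```

```text
t 7.175 tcp [ 0.4838 -0.1846  0.1971] F [ 0.3928  1.1561 -1.1338] w 0.01161425356375042
linear [-0.5  4.9 47.1] twist [0.0001 0.0003 0.0005]
top 85 110 199 xlo/hi [[-14.7, -17.7, 103.4], [-11.6, 5.3, 107.6], [-3.2, 32.1, 109.8]] (array([ 478.4825, -177.0265]), array([53.1682, 14.0563]), 69.66083526611328)
top 110 118 18 xlo/hi [[-13.2, 3.8, 110.6], [-8.4, 31.7, 114.0], [-2.4, 32.1, 118.0]] (array([ 479.5928, -170.4207]), array([39.777 , 10.0329]), 66.25286102294922)
top 190 225 388 xlo/hi [[-13.1, 4.4, 193.1], [-7.9, 20.7, 220.7], [-1.2, 31.1, 223.4]] (array([ 484.7249, -167.9535]), array([29.2343, 14.499 ]), 89.77337646484375)
scene 85 110 262 xlo/hi [[-13.3, -23.8, 103.5], [-3.9, 1.0, 108.2], [1.7, 25.7, 109.9]] (array([ 482.9299, -182.5066]), array([55.5978, 17.453 ]), 81.35920715332031)
scene 110 118 94 xlo/hi [[-12.0, -24.5, 110.0], [-3.3, 8.3, 111.0], [1.4, 28.8, 117.5]] (array([ 483.8048, -182.6928]), array([55.5374, 14.1073]), 81.27999114990234)
scene 190 225 256 xlo/hi [[-8.3, -24.3, 192.8], [-0.2, -15.3, 214.3], [1.1, 27.7, 224.0]] (array([ 485.1029, -183.2251]), array([53.8904, 10.8068]), 79.03541564941406)
```

```bash
python3 -m jog '[{"gripper":1,"linear":[-1.5,5,0],"twist":[0,0,0]},{"gripper":1,"linear":[-1.5,5,5],"twist":[0,0,0]},{"gripper":1,"linear":[-1.5,5,15],"twist":[0,0,0]},{"gripper":1,"linear":[-1.5,5,25],"twist":[0,0,0]},{"gripper":1,"linear":[-1.5,5,25],"twist":[0,0,0]}]'; python3 go.py .4885 -.186 .105 -10.5;  python3 - <<'E'
from h import *
a=np.radians(-10.5); R=np.array([[np.cos(a),-np.sin(a)],[np.sin(a),np.cos(a)]]); o=np.array([.4885,-.186])
ims=[]
for n,b in(('top',(400,210,540,350)),('scene',(130,260,270,400))):
    p,d=viewer.snapshot(n); ims.append(cv2.resize(p[b[1]:b[3],b[0]:b[2]],(400,400),interpolation=cv2.INTER_CUBIC))
    m=np.zeros(d.shape,bool); m[b[1]:b[3],b[0]:b[2]]=1
    P=cloud(n,m&(d>0),d); L=np.c_[(P[:,:2]-o)@R*1000,P[:,2]*1000]
    k=(L[:,2]>76)&(L[:,2]<90)&(abs(L[:,0])<25); print(n,k.sum(),np.percentile(L[k],[3,50,97],axis=0).round(1).tolist(),rect(P[k]))
cv2.imwrite('pics/over2.png',np.clip(np.hstack(ims)[:,:,::-1]*1.4,0,255).astype('uint8'))
E
```

```text
time_s: 7.8
tcp_pos: [0.487, -0.1866, 0.1706]
tool_rot: [0.769, 0.64, -0.001, -0.001]
wrist_force: [0.8, -0.3, -1.3]
width: 0.0112
t 7.8 tcp [ 0.487  -0.1866  0.1706] F [ 0.8023 -0.3168 -1.3386] w 0.011179630238032152
linear [ 0.9  1.6 65.6] twist [-0.0033  0.0002  0.0002]
top 193 [[-10.1, -17.2, 77.1], [-6.8, 4.5, 82.6], [1.1, 30.4, 86.0]] (array([ 482.9944, -179.1289]), array([52.8564, 14.1575]), 69.10580444335938)
scene 331 [[-8.1, -25.3, 78.6], [0.6, 1.5, 83.7], [6.2, 25.9, 87.6]] (array([ 487.5721, -184.6132]), array([56.0167, 15.6213]), 81.53485107421875)
```

View pics/over2.png

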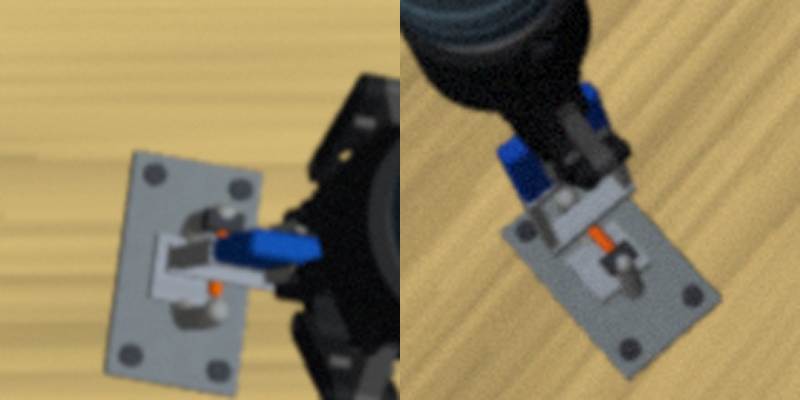

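The bar sits over the mouth, with the nose visible through the loop at ~(565,198). It is within about 1 mm in x and y. Pressing down.

```bash
python3 -m jog '[{"gripper":1,"linear":[0,1,8],"twist":[0,0,0]},{"gripper":1,"linear":[0,1,16],"twist":[0,0,0]},{"gripper":1,"linear":[0,1,24],"twist":[0,0,0]},{"gripper":1,"linear":[0,1,32],"twist":[0,0,0]},{"gripper":1,"linear":[0,1,40],"twist":[0,0,0]}]' 80; python3 -m jog '[{"gripper":1,"linear":[0,0,6],"twist":[0,0,0]},{"gripper":1,"linear":[0,0,12],"twist":[0,0,0]},{"gripper":1,"linear":[0,0,18],"twist":[0,0,0]},{"gripper":1,"linear":[0,0,23],"twist":[0,0,0]},{"gripper":1,"linear":[0,0,23],"twist":[0,0,0]}]';python3 go.py .4885 -.186 .105 -10.5
```

```text
time_s: 8.52
tcp_pos: [0.4884, -0.1871, 0.1314]
tool_rot: [0.769, 0.64, -0.001, -0.001]
wrist_force: [-1.4, 0.9, 1.4]
width: 0.0112
time_s: 9.15
tcp_pos: [0.4896, -0.1871, 0.1088]
tool_rot: [0.769, 0.64, 0.0, 0.0]
wrist_force: [0.0, 0.4, -0.6]
width: 0.0114
t 9.15 tcp [ 0.4896 -0.1871  0.1088] F [ 0.0484  0.3761 -0.6375] w 0.011422242183417744
linear [ 0.9 -1.3  3.8] twist [0.0006 0.0003 0.0006]
```

```bash
python3 -m jog '[{"gripper":1,"linear":[0,0,1],"twist":[0,0,0]},{"gripper":1,"linear":[0,0,2],"twist":[0,0,0]},{"gripper":1,"linear":[0,0,2.5],"twist":[0,0,0]},{"gripper":1,"linear":[0,0,2.5],"twist":[0,0,0]},{"gripper":1,"linear":[0,0,2.5],"twist":[0,0,0]}]';python3 go.py .4885 -.186 .105 -10.5; python3 - <<'E'
from h import *
ims=[]
for n,b in(('top',(400,210,540,350)),('scene',(130,260,270,400))):
    p,d=viewer.snapshot(n); ims.append(cv2.resize(p[b[1]:b[3],b[0]:b[2]],(400,400),interpolation=cv2.INTER_CUBIC))
cv2.imwrite('pics/in.png',np.clip(np.hstack(ims)[:,:,::-1]*1.5,0,255).astype('uint8'))
E
```

```text
time_s: 9.78
tcp_pos: [0.4892, -0.1872, 0.1067]
tool_rot: [0.769, 0.64, 0.0, 0.0]
wrist_force: [0.3, -0.3, -1.4]
width: 0.011
t 9.775 tcp [ 0.4892 -0.1872  0.1067] F [ 0.2799 -0.3243 -1.4409] w 0.010953624509540167
linear [ 1.  -0.9  1.7] twist [ 0.0001 -0.      0.0003]
```

View pics/in.png

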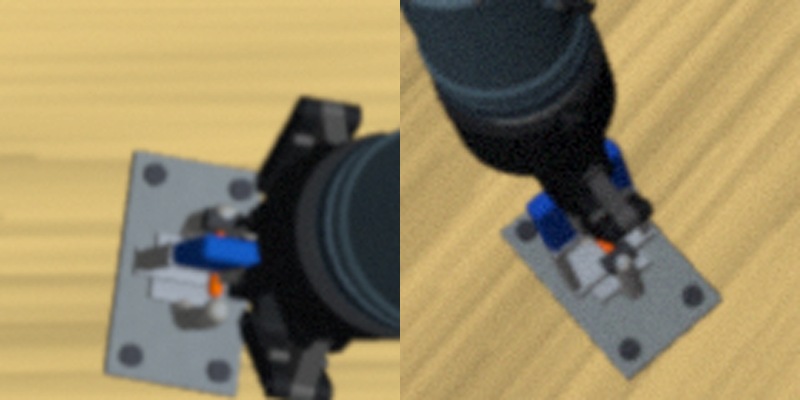

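Gate orange is visible again at its shut position (left ~(217,285), right ~(605,243)), with the bar below it. Release and retreat.

```bash
python3 -m jog '[{"gripper":0.8,"linear":[0,0,0],"twist":[0,0,0]},{"gripper":0.6,"linear":[0,0,0],"twist":[0,0,0]},{"gripper":0.4,"linear":[0,0,0],"twist":[0,0,0]},{"gripper":0.3,"linear":[0,0,0],"twist":[0,0,0]},{"gripper":0.3,"linear":[0,0,0],"twist":[0,0,0]}]';  python3 -m jog '[{"gripper":0.3,"linear":[0,0,-10],"twist":[0,0,0]},{"gripper":0.3,"linear":[0,0,-30],"twist":[0,0,0]},{"gripper":0.3,"linear":[0,0,-60],"twist":[0,0,0]},{"gripper":0.3,"linear":[0,0,-100],"twist":[0,0,0]},{"gripper":0.3,"linear":[0,0,-140],"twist":[0,0,0]}]'; python3 -m jog '[{"gripper":0.3,"linear":[50,0,-20],"twist":[0,0,0]},{"gripper":0.3,"linear":[100,0,-20],"twist":[0,0,0]},{"gripper":0.3,"linear":[150,0,-20],"twist":[0,0,0]},{"gripper":0.3,"linear":[180,0,-20],"twist":[0,0,0]},{"gripper":0.3,"linear":[180,0,-20],"twist":[0,0,0]}]'
python3 - <<'E'
from h import *
a=np.radians(-10.5); R=np.array([[np.cos(a),-np.sin(a)],[np.sin(a),np.cos(a)]]); o=np.array([.4885,-.186])
ims=[]
for n,b in(('top',(400,230,520,350)),('scene',(150,270,270,390))):
    p,d=viewer.snapshot(n); np.savez(n+'2.npz',p=p,d=d); ims.append(cv2.resize(p[b[1]:b[3],b[0]:b[2]],(400,400),interpolation=cv2.INTER_CUBIC))
    m=np.zeros(d.shape,bool); m[b[1]:b[3],b[0]:b[2]]=1; h=cv2.cvtColor(p,cv2.COLOR_RGB2HSV).astype(int)
    for c,q in(('blue',mask(p,'blue')),('orange',(h[...,0]<16)&(h[...,1]>150))):
        P=cloud(n,m&q&(d>0),d); P=P[P[:,2]>(.122 if c=='blue' else .03)]; L=np.c_[(P[:,:2]-o)@R*1000,P[:,2]*1000]
        print(n,c,len(L),np.percentile(L,[3,50,97],axis=0).round(1).tolist(),rect(P) if c=='blue' else '')
cv2.imwrite('pics/end.png',np.clip(np.hstack(ims)[:,:,::-1]*1.5,0,255).astype('uint8'))
E
```

```text
time_s: 10.5
tcp_pos: [0.4892, -0.1872, 0.1066]
tool_rot: [0.769, 0.64, 0.0, 0.0]
wrist_force: [0.7, -1.1, 0.7]
width: 0.0599
time_s: 11.12
tcp_pos: [0.489, -0.1874, 0.2483]
tool_rot: [0.769, 0.639, 0.0, 0.0]
wrist_force: [-0.1, 1.2, 0.4]
width: 0.0599
time_s: 11.75
tcp_pos: [0.5223, -0.0067, 0.2671]
tool_rot: [0.767, 0.642, 0.0, -0.0]
wrist_force: [-0.5, -0.4, 0.6]
width: 0.0602Traceback (most recent call last):
  File "<stdin>", line 8, in <module>
  File "h.py", line 11, in cloud
    v,u=np.nonzero(m&(dep>0)); o,d=ray(n,np.c_[u,v]); return o+d*dep[v,u][:,None]
                                   ~~~^^^^^^^^^^^^^^
  File "h.py", line 6, in ray
    q=cv2.undistortPoints(np.float64(uv).reshape(-1,1,2),K,D)[:,0]
      ~~~~~~~~~~~~~~~~~~~^^^^^^^^^^^^^^^^^^^^^^^^^^^^^^^^^^^^
cv2.error: OpenCV(4.12.0) /io/opencv/modules/calib3d/src/undistort.dispatch.cpp:347: error: (-215:Assertion failed) CV_IS_MAT(_src) && CV_IS_MAT(_dst) && (_src->rows == 1 || _src->cols == 1) && (_dst->rows == 1 || _dst->cols == 1) && _src->cols + _src->rows - 1 == _dst->rows + _dst->cols - 1 && (CV_MAT_TYPE(_src->type) == CV_32FC2 || CV_MAT_TYPE(_src->type) == CV_64FC2) && (CV_MAT_TYPE(_dst->type) == CV_32FC2 || CV_MAT_TYPE(_dst->type) == CV_64FC2) in function 'cvUndistortPointsInternal'
```

The arm probably blocks the top view, so I'll move further aside and look again.

```bash
python3 -m jog '[{"gripper":0.3,"linear":[50,0,-20],"twist":[0,0,0]},{"gripper":0.3,"linear":[100,0,-40],"twist":[0,0,0]},{"gripper":0.3,"linear":[150,0,-40],"twist":[0,0,0]},{"gripper":0.3,"linear":[200,0,-40],"twist":[0,0,0]},{"gripper":0.3,"linear":[250,0,-40],"twist":[0,0,0]}]'
python3 - <<'E'
from h import *
a=np.radians(-10.5); R=np.array([[np.cos(a),-np.sin(a)],[np.sin(a),np.cos(a)]]); o=np.array([.4885,-.186])
ims=[]
for n,b in(('top',(400,230,520,350)),('scene',(150,270,270,390))):
    p,d=viewer.snapshot(n); np.savez(n+'2.npz',p=p,d=d); ims.append(cv2.resize(p[b[1]:b[3],b[0]:b[2]],(400,400),interpolation=cv2.INTER_CUBIC))
    m=np.zeros(d.shape,bool); m[b[1]:b[3],b[0]:b[2]]=1; h=cv2.cvtColor(p,cv2.COLOR_RGB2HSV).astype(int)
    for c,q in(('blue',mask(p,'blue')),('orange',(h[...,0]<16)&(h[...,1]>150))):
        if (m&q).sum()<5: print(n,c,'none'); continue
        P=cloud(n,m&q&(d>0),d); P=P[P[:,2]>(.122 if c=='blue' else .03)]; L=np.c_[(P[:,:2]-o)@R*1000,P[:,2]*1000]
        print(n,c,len(L),np.percentile(L,[3,50,97],axis=0).round(1).tolist(),rect(P) if c=='blue' else '')
f=np.hstack(ims); g=cv2.resize(np.load('scene2.npz')['p'],(267,200)); t=cv2.resize(np.load('top2.npz')['p'],(267,200))
bot=np.zeros((200,800,3),np.uint8); bot[:,:267]=t; bot[:,400:667]=g
cv2.imwrite('pics/end.png',np.clip(np.vstack([f,bot])[:,:,::-1]*1.5,0,255).astype('uint8'))
E
```

```text
time_s: 12.42
tcp_pos: [0.5686, 0.2342, 0.3073]
tool_rot: [0.77, 0.638, 0.0, 0.001]
wrist_force: [-0.2, 0.3, 0.0]
width: 0.0597
top blue 355 [[-5.7, -22.2, 129.6], [-0.8, 3.7, 132.1], [4.3, 28.0, 134.5]] (array([ 488.3232, -183.0212]), array([54.495, 11.365]), 78.74134826660156)
top orange 32 [[-13.8, -2.2, 61.3], [-9.3, 1.3, 63.5], [16.4, 5.0, 78.4]] 
scene blue 231 [[-2.2, -24.8, 129.0], [2.5, -0.9, 132.4], [6.2, 24.9, 135.0]] (array([ 490.4957, -186.2664]), array([52.7867,  9.9354]), 78.170166015625)
scene orange 33 [[2.1, -3.0, 60.2], [9.3, -0.6, 63.7], [16.1, 1.8, 75.0]]
```

View pics/end.png

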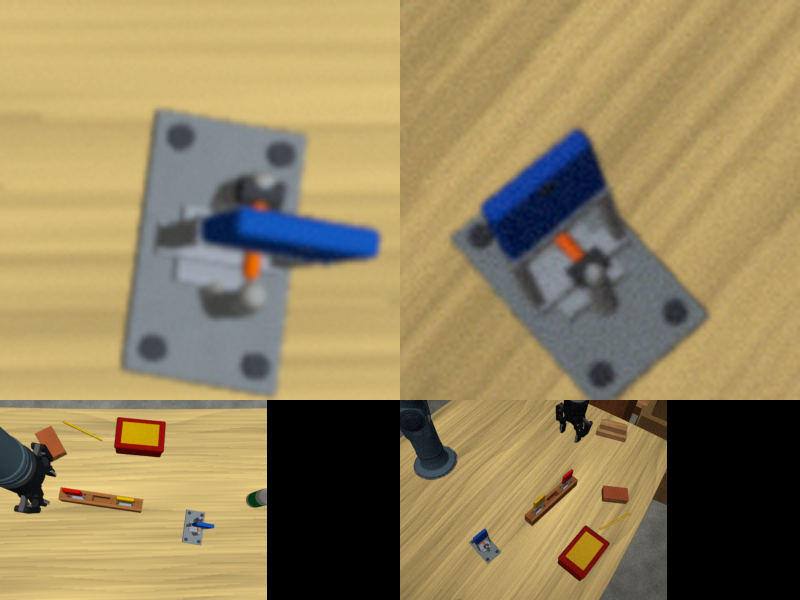

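The tally stands upright in the hook, with its top at 132 mm (exactly floor + 120) and its centre on the mouth. The gate is level at 63.5 mm, so it is shut. Red and yellow still stand in the rack, and the arm is clear. Handing in.

```bash
python3 -c "
from bench import r
print(r.close_job())"
```

```text
the job is handed in; nothing more can be done
None
```

The blue tally is in the snap hook, standing upright on its own, and the job was handed in at about 12.5 s of the 35 s allowed. I lifted it from the middle pocket, carried it over the rack, and pressed its loop straight down through the gate. I then released it and moved the arm clear.

What the last checks showed:
- **Seating:** the tally's top was at 132 mm, which is the hook floor plus its 120 mm height.
- **Position:** its centre was within about 2–3 mm of the mouth point. The two cameras disagreed by about 3 mm, within tolerance.
- **Angle:** its width was within about 2° of the hook's y axis.
- **Gate:** the orange gate was level at about 63.5 mm, so I took it as shut. I had no direct reading of the gate joint, during the press or at the end.
- **Red and yellow tallies:** the final picture showed both still standing in the rack; I did not measure their positions.
- **Forces:** the wrist readings I took stayed under about 2 N, at the end of each move only, so a brief peak during the press would not show.

No check failed.

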